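# Balance a sprung sample canister in front of the detector

## Robot

A 6-joint arm with a two-finger parallel gripper is mounted at the origin on the work surface. World frame = base frame: x ahead of the robot, y to its left, z up, the work surface at z = 0. Lengths are in m, angles in rad, forces in N, time in s.
With the tool pointing down it reaches from about 0.425 to 0.925 m from the base axis. Payload 12.5 kg.
Tool frame: the origin (TCP) lies between the finger pads, 19 mm behind the fingertips; this is the grasp point; z points along the fingers, y is the line along which they close (so a half turn about z gives the same grasp; the last joint's range is limited). The gripper opens to 85 mm and grips with 20 to 120 N. Pads are 22 mm wide; open, the fingers measure 114 mm over their backs; the gripper's body (76 mm by 85 mm) begins 54 mm behind the grasp point. The pads swing forward as they close: fully open they stand 13 mm farther back than shut.
Start: joints at [-1.237, 0.491, 1.559, -0, 1.092, -0.106], TCP at [0.266, -0.566, 0.25] pointing down, gripper open.
Joint ranges: [-3.1, 3.1], [-0.84, 2.19], [0.05, 2.79], [-1.13, 4.28], [0.06, 2.93], [-2.69, 2.69]. Speed limits (rad/s): [2.22, 2.22, 2.79, 3.14, 3.14, 3.14].

## Interface

Orientations are given as a 3x3 rotation matrix whose columns are the frame's x, y, z axes.
In Python, from station import readout, vision, order gives the robot as it stands. The module is installed in compiled form; this text tells all that it offers.
- The arm moves only by the tool jog_arm, never from a script. Its argument "moves" is one flat list of numbers, 7 for each row, row after row: the turn, a rotation vector about the tool's x, y, z in degrees, then the shift along the tool's x, y, z in m, then the closure, from 0 (fully open) to 1 (shut). In form: [ax, ay, az, x, y, z, claw, ax, ay, az, x, y, z, claw, ...]. A call has 1 to 20 rows; each row shifts and turns the commanded pose from where the row before left it, along the tool's axes as they then stand; what a row does not reach is not made up. A row lasts 1/10 s, in which the tool goes at most 50 mm and 8.59 degrees, less where a joint would pass 70% of its speed; a pose out of reach is approached as far as the arm can. A call with a gripper value outside its range is refused whole. The fingers move at their own pace and stop on an object; "force" is the grip in N (left out, the last holds). Time passes only in rows, so rows that do not move let the fingers close. It gives the time, the measured TCP pose, the force, the opening and the grip force at its end, in the units of the state.
- readout.get_obs(): the state, without advancing time (a new reading comes with each control period).
- vision.camera(name): name is "side" or "top" or "wrist"; returns a dict with "color" (400x640x3 uint8, blue, green, red), "mtx" (3x3 intrinsics, pixels), "k1" (the pictures are not rectified: a ray, as slopes to the right and down, at radius r is drawn at 1 + k1 r^2 times it, then the intrinsics apply), "camera_from_world" (4x4, takes a point from world to camera coordinates). Camera axes: x right, y down, z forward; pixel columns grow to the right and rows downward; lengths in m; the calibration is good to about 2 mm. A picture is of the moment at which its call begins. There is no depth.
- order.finish_job(): hands the job in; it is judged then, once.
The state is a dict: "t": time; "q": joint angles; "qd": joint speeds; "effort": joint torques, N m; "tcp_pos": TCP position; "eef_rot": TCP orientation; "wrist_force": force on the tool from outside, world axes, zero at the start; "torque": the same for the moment, N m; "opening": finger opening in m; "grasp_force": force on a finger pad.
Only numpy, scipy, OpenCV 4.12 (cv2) and the standard library are available. Lean on these libraries where they do the work, as an engineer would, in place of code of your own. Each camera call takes 0.05 s, during which the arm holds its last target. There are 200 camera calls.

## Task

Pick up the sample carrier by its orange handle and lift it clear of the worktop; right there, by tilting the carrier, bring the leaning canister upright and keep it balanced for at least two seconds before you carry it off. Then carry it, still upright, to the detector and hold the middle of the canister at the aiming point above the yellow ring, upright, for eight seconds and on to the end: the program finishes while the robot is still holding it there in the air. Let nothing touch the canister itself, and leave the detector and the other things on the worktop alone.

Things in the scene. Friction and masses are not known exactly. Their poses are not given: they have to be found in the camera images.
- carrier: Loose hand carrier, 0.45 kg without the canister (0.77 kg with it; balance point 23 mm from the handle towards the canister). Aluminium plate 320 (x) x 120 (y) x 12 mm, x = -130 to +190 mm. Origin: underside of the plate, below the handle; x points from handle to canister (away from the robot at the start, within 0.3 rad), z up. Dark ballast block at x = -120 to -75 mm, 46 mm high.
- handle (a point): Centre of the orange handle block's grip zone, 65 mm above the carrier's underside at its x = y = 0; axes as the carrier. The block is 50 mm (x) by 30 mm (y), from the plate up to 90 mm above the underside: grip it across y from above, with 60 N or more.
- canister: Aluminium screw-top canister, 68 mm diameter, knurled silver lid 74 mm wide. Origin: its pivot, an axle along the carrier's x at carrier x = 140, y = 0, z = 36 mm; z runs to the lid (body z = 9 to 150 mm, lid top 178 mm), x as the carrier's x. Nominal mass 0.32 kg (hidden: 0.9 to 1.15 times this), centre of mass 94 mm above the pivot, inertia about the pivot 0.0037 kg m2.
- pivot (a point): Pivot of the canister, on the carrier, axes as the carrier. A rubber bush pulls the canister to the carrier's z axis: 0.21 N m/rad, damping 0.08 N m s/rad. Gravity (0.30 N m/rad) is stronger, so upright is unstable: errors grow e-fold in 0.6 to 1.5 s. Stops at +-0.35 rad from the carrier's z; it starts leaning on the one to its -y side. Tilting the carrier the other way draws it back.
- canister_mid (a point): Point on the canister's axis 90 mm above its pivot, the middle of the canister; axes as the canister.
- detector: Fixed detector station. Grey board 160 mm (x) by 280 mm (y), 14 mm thick, from y = -65 to +215 mm; on it a yellow ring mark of 96 mm diameter. Origin: underside of the board at the ring's centre. A blue detector cylinder of 84 mm diameter lies along y from y = 115 to 245 mm with its axis 190 mm high on a dark pillar; its black window faces -y, towards the space above the ring.
- aim (a point): Aiming point, empty space on the detector's axis, 190 mm straight above the underside of the board at the ring's centre; 115 mm from the window.
- hematite: Bystander: glossy black lump of hematite, about 75 mm across, 65 mm high. Origin: underside.
- feldspar: Bystander: pink feldspar crystal, about 70 mm across, 50 mm high. Origin: underside.
- funnel: Bystander: white plastic funnel standing mouth down, 90 mm across, 100 mm high. Origin: underside.
- tally: Bystander: wooden tally counter 60 by 75 by 45 mm with a metal plunger on top. Origin: underside.

How it is judged:
On the way, in this order (a step that is already met when the one before it is completed fails the run):
1. the carrier is lifted at least 20 mm by the handle and the canister kept within 0.12 rad of upright for 2 s, still far from the detector (height (world z) of carrier above 0.02 m and contact force between the fingers and carrier above 2 N and distance between the grasp point and handle below 0.05 m and angle between canister's own z axis and vertical below 0.12 rad and distance between canister_mid and aim above 0.1 m), for 2 s.
2. the middle of the canister is kept within 35 mm of the aiming point and the canister within 0.12 rad of upright for 8 s (height (world z) of carrier above 0.03 m and contact force between the fingers and carrier above 2 N and distance between the grasp point and handle below 0.05 m and angle between canister's own z axis and vertical below 0.12 rad and distance between canister_mid and aim below 0.035 m), for 8 s.
At the end, for the whole second after the job is handed in: The robot still holds the carrier in the air by the handle (tool point within 50 mm of the handle point, underside at least 30 mm above the worktop, not resting on the detector station), the middle of the canister within 40 mm of the aiming point and the canister within 0.17 rad of upright (height (world z) of carrier above 0.03 m and contact force between the fingers and carrier above 2 N and distance between the grasp point and handle below 0.05 m and angle between canister's own z axis and vertical below 0.17 rad and distance between canister_mid and aim below 0.04 m and contact force between carrier and detector below 0.5 N); the arm keeps its last pose, push and grip.
It fails at once if the canister leans more than 0.2 rad from upright once the carrier is more than 180 mm from where it stood (distance of carrier from where it was at the start of the episode above 0.18 m and angle between canister's own z axis and vertical above 0.2 rad).
It fails at once if the canister is touched by the robot or anything else (contact force between canister and anything else above 1 N).
It fails at once if the detector station is bumped (contact force between detector and anything else above 3 N).
It fails at once if a bystander (hematite, feldspar, funnel, tally counter) is moved more than 25 mm (distance of any of hematite, feldspar, funnel, tally from where it was at the start of the episode above 0.025 m).
It also fails if it takes over 67 s, if anything falls off the work surface, if the arm or the gripper's body presses on something with over 40 N, if the wrist force passes 120 N, or if a joint passes its speed limit or range.

## Working session

There is one attempt and no reset: what is moved stays moved. The work goes in short steps, Python scripts to look and compute and a tool call to move; the robot and the scene stay as the last step left them, time stands still between calls to the robot, and variables do not carry over. Pictures are saved under pics/ and viewed, at most 10 in all, crops included, and the job is handed in when it is done.

Besides the shell and the picture viewer there is one more tool, called after "Request:" by a JSON object that holds its "op" and its "data". jog_arm: Moves the arm, as the interface text tells. Its arguments: {"type":"object","properties":{"moves":{"type":"array"},"force":{"type":"number"}},"required":["moves"]}

```bash
mkdir -p pics; cat > h.py <<'E'
import numpy as np, cv2
from station import readout, vision, order
def cam(n):
    d=vision.camera(n); d['C']=np.array(d['camera_from_world']); d['K']=np.array(d['mtx']); d['name']=n; return d
def ray(d,uv):
    dist=np.array([d['k1'],0,0,0,0.])
    p=cv2.undistortPoints(np.array(uv,float).reshape(-1,1,2),d['K'],dist).reshape(-1,2)
    R=d['C'][:3,:3]; o=-R.T@d['C'][:3,3]
    return o, np.c_[p,np.ones(len(p))]@R
def onplane(d,uv,z):
    o,v=ray(d,uv); return o+v*((z-o[2])/v[:,2])[:,None]
def proj(d,P):
    R=d['C'][:3,:3]; return cv2.projectPoints(np.array(P,float).reshape(-1,1,3),cv2.Rodrigues(R)[0],d['C'][:3,3],d['K'],np.array([d['k1'],0,0,0,0.]))[0].reshape(-1,2)
def tri(d1,u1,d2,u2):
    o1,v1=ray(d1,[u1]);o2,v2=ray(d2,[u2]);v1=v1[0];v2=v2[0]
    s=np.linalg.lstsq(np.c_[v1,-v2],o2-o1,rcond=None)[0]
    a=o1+s[0]*v1;b=o2+s[1]*v2; return (a+b)/2,np.linalg.norm(a-b)
E
python3 - <<'E'
from h import *
for n in ['top','side']:
    d=cam(n); cv2.imwrite(f'pics/{n}0.png',d['color'])
    print(n,d['k1'],np.round(d['K'],1).tolist(),np.round(-d['C'][:3,:3].T@d['C'][:3,3],3),np.round(d['C'][:3,:3],2).tolist())
o=readout.get_obs(); print(o['t'],o['tcp_pos'],np.round(o['eef_rot'],3).tolist(),o['opening'])
E
```

```text
top 0.011723343293709186 [[507.6, 0.0, 314.2], [0.0, 507.6, 211.2], [0.0, 0.0, 1.0]] [ 0.396 -0.024  1.559] [[-0.02, -1.0, -0.01], [-0.99, 0.02, -0.13], [0.13, 0.01, -0.99]]
side -0.023447683095633835 [[389.8, 0.0, 318.0], [0.0, 389.8, 195.5], [0.0, 0.0, 1.0]] [0.259 0.825 1.006] [[-0.93, -0.37, -0.01], [-0.25, 0.65, -0.71], [0.26, -0.66, -0.7]]
0.1 [ 0.26608331 -0.56533845  0.24950421] [[0.905, 0.426, -0.0], [0.426, -0.905, 0.001], [0.0, -0.001, -1.0]] 0.08565471864669877
```

View pics/top0.png

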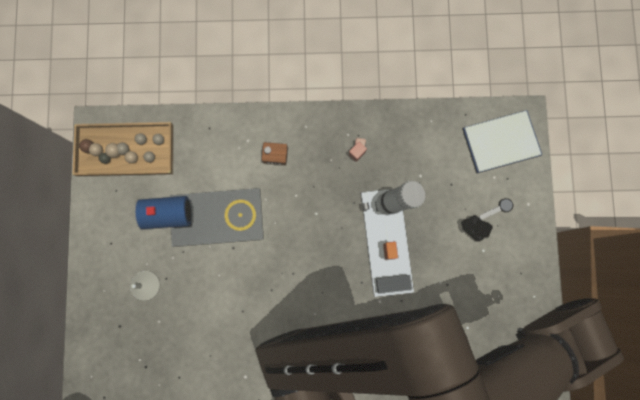

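View pics/side0.png

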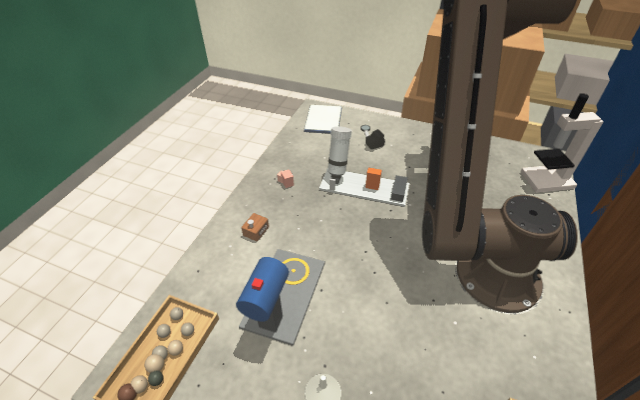

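Top view: orange handle near (391,250), plate from about (370,192) to (412,293), lid at (411,194), and ring centre at (240,215). The blue detector is at (163,213), towards +y. The side view shows the same objects unobstructed: handle (373,179), ring (293,271).

```bash
cat >> h.py <<'E'
def big(m,n=1):
    c,_=cv2.findContours(m.astype(np.uint8),cv2.RETR_EXTERNAL,cv2.CHAIN_APPROX_NONE); return sorted(c,key=cv2.contourArea)[::-1][:n]
E
python3 - <<'E'
from h import *
T=cam('top');S=cam('side'); hs={n['name']:cv2.cvtColor(n['color'],cv2.COLOR_BGR2HSV).astype(int) for n in (T,S)}
def box(m,x0,x1,y0,y1):
    r=np.zeros_like(m); r[y0:y1,x0:x1]=m[y0:y1,x0:x1]; return r
h=hs['top']
# yellow ring -> z=.014
m=box((h[...,0]>15)&(h[...,0]<32)&(h[...,1]>110),215,270,190,240); c=big(m)[0]; e=cv2.fitEllipse(c); print('ring',e)
P=onplane(T,[e[0]],.014)[0]; Q=onplane(T,c[:,0],.014); r,R=cv2.minEnclosingCircle(Q[:,:2].astype(np.float32)); print(P,r,R)
hS=hs['side']; m=box((hS[...,0]>15)&(hS[...,0]<32)&(hS[...,1]>110),270,320,250,295); c=big(m)[0]; e=cv2.fitEllipse(c); print('ringS',onplane(S,[e[0]],.014)[0])
# blue cylinder direction, board
m=(h[...,0]>100)&(h[...,0]<125)&(h[...,1]>120); m=box(m,120,200,190,240); c=big(m)[0]; print('blue',cv2.minAreaRect(c), onplane(T,cv2.boxPoints(cv2.minAreaRect(c)),.19).round(3).tolist())
# handle: orange, top
m=box((h[...,0]<14)&(h[...,1]>150)&(h[...,2]>90),375,405,235,265); c=big(m)[0]; rr=cv2.minAreaRect(c); print('handle',rr, onplane(T,cv2.boxPoints(rr),.09).round(3).tolist(),onplane(T,[rr[0]],.085))
m=box((hS[...,0]<14)&(hS[...,1]>150),355,390,160,200); c=big(m)[0]; rr2=cv2.minAreaRect(c); mm=cv2.moments(m.astype(np.uint8)); print('side',rr2)
print('tri',tri(T,rr[0],S,rr2[0]))
# plate: bright low-sat
m=box((h[...,1]<40)&(h[...,2]>165),350,420,185,300); 
m=cv2.morphologyEx(m.astype(np.uint8),cv2.MORPH_CLOSE,np.ones((5,5))); c=big(m)[0]; print('plate',cv2.minAreaRect(c),onplane(T,cv2.boxPoints(cv2.minAreaRect(c)),.012).round(3).tolist())
z=cv2.resize(T['color'][170:310,340:500],None,fx=5,fy=4.2,interpolation=cv2.INTER_CUBIC); cv2.imwrite('pics/z1.png',z[:600,:800])
g=h; print([ (u,v,h[v,u].tolist()) for u,v in [(411,194),(400,205),(385,200),(372,210),(395,270),(392,284)]])
E
```

```text
ring ((239.7963104248047, 214.58926391601562), (29.20397186279297, 29.954248428344727), 52.32259750366211)
[0.58690181 0.2152643  0.014     ] (0.5869370698928833, 0.21472083032131195) 0.04719797894358635
ringS [0.58434114 0.21880934 0.014     ]
blue ((159.9654541015625, 211.84393310546875), (19.65700340270996, 46.3043327331543), 86.98721313476562) [[0.602, 0.471, 0.19], [0.606, 0.344, 0.19], [0.552, 0.341, 0.19], [0.548, 0.466, 0.19]]
handle ((391.0961608886719, 244.98077392578125), (3.1378581523895264, 5.687368392944336), 78.69007110595703) [[0.483, -0.225, 0.09], [0.486, -0.241, 0.09], [0.477, -0.243, 0.09], [0.474, -0.227, 0.09]] [[ 0.48043529 -0.23472901  0.085     ]]
side ((372.6351013183594, 178.18917846679688), (13.151918411254883, 20.2210750579834), 9.462322235107422)
tri (array([ 0.47557002, -0.24217731,  0.04116384]), np.float64(0.014917823069758456))
plate ((387.3846435546875, 242.07693481445312), (104.93338012695312, 39.194976806640625), 82.87498474121094) [[0.648, -0.16, 0.012], [0.661, -0.28, 0.012], [0.343, -0.306, 0.012], [0.331, -0.189, 0.012]]
[(411, 194, [21, 11, 166]), (400, 205, [48, 14, 91]), (385, 200, [36, 13, 102]), (372, 210, [78, 7, 183]), (395, 270, [90, 6, 204]), (392, 284, [70, 8, 96])]
```

```bash
python3 - <<'E'
from h import *
T=cam('top');S=cam('side')
h=cv2.cvtColor(T['color'],cv2.COLOR_BGR2HSV).astype(int)
m=np.zeros(h.shape[:2],bool); m[232:268,375:408]=((h[...,0]<22)&(h[...,1]>90)&(h[...,2]>70))[232:268,375:408]
c=big(m)[0]; print(cv2.boundingRect(c),cv2.minAreaRect(c))
f=(h[...,1]>90)&m
print(h[240:262:3,391].tolist())
psi=.087; R=np.array([[np.cos(psi),-np.sin(psi)],[np.sin(psi),np.cos(psi)]]); O=np.array([.466,-.2364])
def W(x,y,z): return [*(O+R@[x,y]),z]
print('pred handle top',proj(T,[W(a,b,.09) for a,b in [(25,15),(25,-15),(-25,-15),(-25,15)] for a,b in [(a/1e3,b/1e3)]]).round(1).tolist(), proj(T,[W(0,0,.065)]))
print('pred base',proj(T,[W(a/1e3,b/1e3,.012) for a,b in [(25,15),(25,-15),(-25,-15),(-25,15)]]).round(1).tolist())
P=W(.14,0,.036); u=np.array([*(R@[0,-np.sin(.35)]),np.cos(.35)]); print('pivot',proj(T,[P]),'lid pred',proj(T,[np.array(P)+.178*u]),'side',proj(S,[np.array(P)+.178*u]))
im=T['color'].copy()
for q in proj(T,[W(a/1e3,b/1e3,.09) for a,b in [(25,15),(25,-15),(-25,-15),(-25,15)]]): pass
cv2.imwrite('pics/z2.png',cv2.resize(im[160:310,340:500],(640,600),interpolation=cv2.INTER_CUBIC))
E
```

```text
(384, 242, 14, 17) ((390.49993896484375, 249.99998474121094), (16.82914161682129, 11.455130577087402), 81.8698959350586)
[[45, 3, 200], [12, 148, 191], [12, 150, 192], [13, 151, 193], [13, 148, 193], [13, 147, 194], [11, 116, 171], [90, 6, 202]]
pred handle top [[385.9, 241.8], [396.2, 240.7], [398.4, 258.0], [388.0, 259.1]] [[390.89648828 250.3002199 ]]
pred base [[382.5, 243.5], [392.3, 242.5], [394.4, 258.9], [384.6, 259.9]]
pivot [[383.74981756 204.68211924]] lid pred [[414.07803218 193.68192676]] side [[341.35358531 127.4994329 ]]
```

View pics/z1.png

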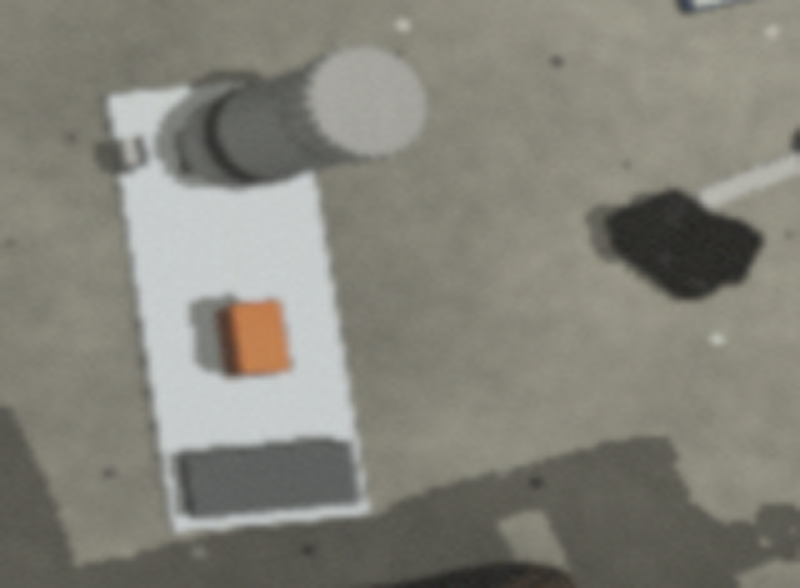

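Request:
{"op": "jog_arm", "data": {"moves": [0,0,6.7,0,0,0,0,0,0,6.7,0,0,0,0,0,0,6.8,0,0,0,0,0,0,0,0.015,-0.02,0,0,0,0,0,0.022,-0.03,0,0,0,0,0,0.022,-0.03,0,0,0,0,0,0.022,-0.03,0,0,0,0,0,0.022,-0.03,0,0,0,0,0,0.022,-0.03,0,0,0,0,0,0.022,-0.03,0,0,0,0,0,0.022,-0.03,0,0,0,0,0,0.022,-0.03,0,0,0,0,0,0.022,-0.03,0,0,0,0,0,0.015,-0.02,0,0,0,0,0,0,0,0,0], "force": 100}}

```text
t: 1.8
tcp_pos: [0.4673, -0.2346, 0.2501]
eef_rot: [[0.996, 0.09, 0.0], [0.09, -0.996, 0.0], [0.0, -0.0, -1.0]]
wrist_force: [-0.5, -0.2, 0.2]
opening: 0.0854
grasp_force: 0.0
```

Request:
{"op": "jog_arm", "data": {"moves": [0,0,0,-0.0015,0.0017,0.012,0,0,0,0,0,0,0.025,0,0,0,0,0,0,0.03,0,0,0,0,0,0,0.03,0,0,0,0,0,0,0.03,0,0,0,0,0,0,0.025,0,0,0,0,0,0,0.02,0,0,0,0,0,0,0.01,0,0,0,0,0,0,0.005,0,0,0,0,0,0,0,0,0,0,0,0,0,0,0.5,0,0,0,0,0,0,1,0,0,0,0,0,0,1,0,0,0,0,0,0,1,0,0,0,0,0,0,1,0,0,0,0,0,0,1], "force": 100}}

```text
t: 3.4
tcp_pos: [0.4647, -0.238, 0.0638]
eef_rot: [[0.996, 0.087, -0.0], [0.087, -0.996, 0.001], [-0.0, -0.001, -1.0]]
wrist_force: [-1.1, 6.4, 8.8]
opening: 0.0291
grasp_force: 100.4
```

Request:
{"op": "jog_arm", "data": {"moves": [0,0,0,0,0,-0.005,1,0,0,0,0,0,-0.01,1,0,0,0,0,0,-0.012,1,0,0,0,0,0,-0.012,1,0,0,0,0,0,-0.012,1,0,0,0,0,0,-0.01,1,0,0,0,0,0,-0.005,1,0,0,0,0,0,0,1,0,0,0,0,0,0,1], "force": 100}}

```text
t: 4.3
tcp_pos: [0.4648, -0.2386, 0.1288]
eef_rot: [[0.996, 0.087, -0.0], [0.087, -0.996, 0.0], [-0.0, -0.0, -1.0]]
wrist_force: [0.0, -0.5, -7.6]
opening: 0.029
grasp_force: 99.1
```

```bash
cat >> h.py <<'E'
def kin(o,psi_lean):
    """predicted points: pivot & lid top centre, given lean to carrier +y from vertical; tool axes from obs"""
    R=np.array(o['eef_rot']); p=np.array(o['tcp_pos']); x=R[:,0]; y=-R[:,1]; z=-R[:,2]
    piv=p+.14*x-.028*z
    yh=np.cross([0,0,1.],x); yh/=np.linalg.norm(yh); u=np.cos(psi_lean)*np.cross(x,yh)+np.sin(psi_lean)*yh
    rho=np.arctan2(z@yh,z[2]); return piv,u,yh,rho
E
python3 - <<'E'
from h import *
ims=[]
for n in ['top','side','wrist']:
    d=cam(n); o=readout.get_obs(); piv,u,yh,rho=kin(o,-.35); print(n,proj(d,[piv,piv+.178*u,piv+.178*np.array([0,0,1])]).round(1).tolist(),round(rho,4))
    cv2.imwrite(f'pics/raw_{n}1.png',d['color']); ims.append(d['color'])
print(o['torque'])
a=cv2.resize(ims[0][140:290,300:500],(400,300)); b=cv2.resize(ims[1][80:230,260:460],(400,300)); c=cv2.resize(ims[2],(480,300))
im=np.zeros((600,800,3),np.uint8); im[:300,:400]=a; im[:300,400:]=b; im[300:,:480]=c; cv2.imwrite('pics/c1.png',im)
E
```

```text
top [[387.3, 202.0], [419.6, 190.1], [396.6, 192.0]] -0.0004
side [[336.8, 160.0], [342.5, 111.7], [338.3, 118.6]] -0.0005
wrist [[316.3, -57.4], [-19.9, 539.3], [311.6, 579.7]] -0.0005
[ 0.02186678  0.18216013 -0.00267412]
```

```bash
cat > sim.py <<'E'
import numpy as np
from scipy.optimize import least_squares
def sim(rho,phi0,w0=0.,a=None,k=1.,dr0=0.,lag=.03):
    """rho: roll (rad) at row ends, rho[0]=now. a: accel per row along carrier +y. returns phi at row ends"""
    n=len(rho)-1; N=50; h=.1/N; phi,w=phi0,w0; r=rho[0]; out=[phi]; lim=.35
    for i in range(n):
        for j in range(N):
            cmd=rho[i]+(rho[i+1]-rho[i])*(j+1)/N; dr=(cmd-r)/lag; r+=dr*h
            al=(.30*k*np.sin(phi)-.21*(phi-r)-.08*(w-dr)-.0301*k*(0 if a is None else a[i]))/.0037
            w+=al*h; phi+=w*h
            if phi-r<-lim: phi=r-lim; w=max(w,dr)
            if phi-r>lim: phi=r+lim; w=min(w,dr)
        out.append(phi)
    sim.w=w; return np.array(out)
def plan(phi0,rho0,n,w0=0.,a=None,k=1.,free=1,wr=.05,rmax=.14):
    """choose n row increments (deg) driving phi->0 and rho->0"""
    f=lambda d:np.r_[sim(np.r_[rho0,rho0+np.cumsum(d)],phi0,w0,a,k)[1+free:],wr*(rho0+np.cumsum(d)),.5*(rho0+d.sum()),.02*d,.05*np.diff(d)]
    s=least_squares(f,np.zeros(n),bounds=(-rmax,rmax)); d=np.round(np.degrees(s.x),1)
    rho=np.r_[rho0,rho0+np.cumsum(np.radians(d))]
    return d,rho
E
python3 - <<'E'
from sim import *
d,rho=plan(-.35,0,16,free=4,rmax=.1)
print('ax',(-d).tolist(),'sum',d.sum()); print(np.degrees(rho).round(1))
for k in (.9,1,1.15): print(k,sim(rho,-.35,k=k).round(3),sim.w)
E
```

```text
ax [-5.7, -5.7, -1.1, 1.1, 2.8, 2.2, 1.4, 1.2, 0.9, 0.7, 0.5, 0.5, 0.2, 0.4, -0.2, 0.8] sum 0.0
[ 0.   5.7 11.4 12.5 11.4  8.6  6.4  5.   3.8  2.9  2.2  1.7  1.2  1.
  0.6  0.8 -0. ]
0.9 [-0.35  -0.277 -0.172 -0.072 -0.012  0.013  0.015  0.014  0.015  0.016
  0.017  0.017  0.018  0.019  0.019  0.022  0.022] -0.061651989421496405
1 [-0.35  -0.277 -0.176 -0.082 -0.025 -0.002 -0.002 -0.003 -0.004 -0.005
 -0.006 -0.007 -0.009 -0.01  -0.012 -0.012 -0.015] -0.09336860982916545
1.15 [-0.35  -0.277 -0.178 -0.092 -0.041 -0.023 -0.027 -0.033 -0.038 -0.046
 -0.054 -0.064 -0.075 -0.089 -0.104 -0.121 -0.143] -0.29967425971690437
```

View pics/c1.png

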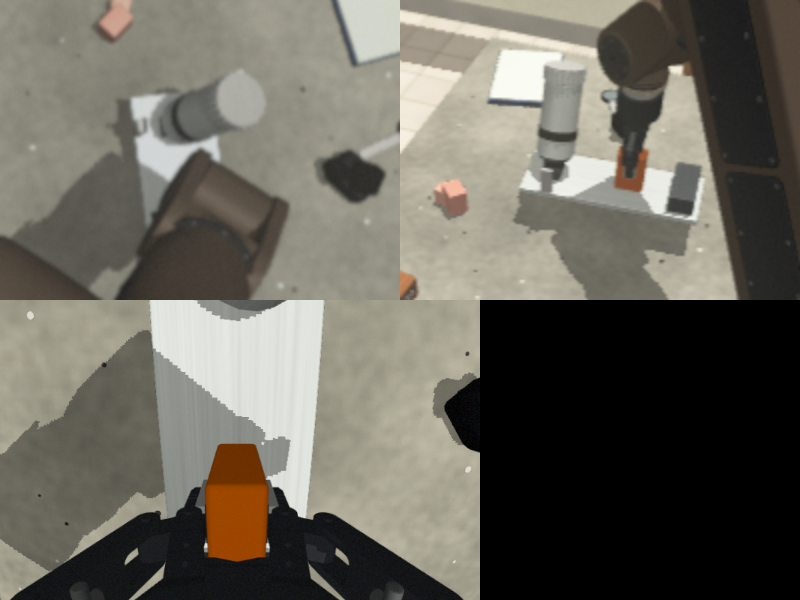

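Wrist view: the handle is seated between the pads. Top: the lid is at about (420,189), where I predicted it, and the arm doesn't cover it. Side: the whole canister is visible, lid at about (341,112).

```bash
python3 - <<'E'
from h import *
im=cv2.imread('pics/raw_top1.png'); h=cv2.cvtColor(im,cv2.COLOR_BGR2HSV)
for v in (182,189,196): print(v,[(int(a[1]),int(a[2])) for a in h[v,376:444:2]])
g=cv2.cvtColor(im,cv2.COLOR_BGR2GRAY)[160:230,370:450]
c=cv2.HoughCircles(cv2.resize(g,None,fx=4,fy=4,interpolation=cv2.INTER_CUBIC),cv2.HOUGH_GRADIENT,1.5,200,param1=80,param2=15,minRadius=50,maxRadius=66); print(c/4+[370,160,0])
S=cv2.imread('pics/raw_side1.png'); h=cv2.cvtColor(S,cv2.COLOR_BGR2HSV)
for v in (115,122,130,140,150): print(v,[(int(a[0]),int(a[1]),int(a[2])) for a in h[v,324:362:2]])
E
```

```text
182 [(27, 134), (26, 135), (25, 134), (28, 135), (26, 135), (26, 137), (27, 142), (28, 144), (27, 140), (28, 138), (27, 140), (28, 146), (26, 145), (23, 132), (20, 113), (15, 104), (14, 110), (11, 162), (10, 174), (13, 177), (12, 174), (12, 174), (12, 173), (13, 174), (12, 174), (10, 173), (12, 169), (22, 154), (27, 152), (27, 149), (29, 151), (27, 151), (29, 151), (27, 150)]
189 [(5, 214), (5, 213), (5, 190), (9, 146), (12, 132), (12, 124), (11, 94), (14, 73), (11, 92), (11, 94), (10, 98), (13, 96), (11, 97), (11, 96), (13, 100), (12, 105), (11, 141), (12, 174), (12, 175), (10, 174), (12, 174), (12, 174), (12, 174), (10, 173), (12, 174), (12, 172), (12, 172), (13, 174), (14, 159), (26, 140), (27, 143), (30, 146), (29, 147), (25, 145)]
196 [(6, 158), (11, 135), (12, 128), (12, 108), (13, 97), (17, 61), (10, 77), (12, 105), (12, 106), (12, 106), (10, 107), (14, 108), (12, 105), (13, 101), (10, 102), (10, 103), (10, 103), (10, 147), (10, 171), (13, 173), (10, 173), (12, 171), (9, 171), (12, 172), (10, 174), (11, 170), (10, 171), (14, 167), (22, 151), (25, 141), (27, 144), (27, 144), (2
[... 842 characters left out ...]
 158), (38, 14, 150), (38, 15, 140), (26, 25, 172), (22, 31, 203), (24, 32, 198), (23, 32, 198), (24, 31, 200), (25, 31, 197)]
140 [(24, 33, 202), (25, 31, 203), (24, 33, 200), (30, 19, 145), (34, 13, 137), (34, 12, 149), (34, 13, 160), (37, 14, 164), (34, 13, 160), (34, 13, 157), (38, 13, 153), (34, 12, 144), (33, 18, 138), (25, 32, 199), (25, 31, 192), (25, 32, 198), (24, 32, 201), (24, 32, 201), (24, 31, 198)]
150 [(24, 31, 196), (24, 32, 194), (24, 28, 175), (38, 15, 136), (39, 13, 139), (34, 14, 132), (30, 17, 90), (30, 19, 68), (26, 29, 61), (26, 34, 60), (30, 24, 64), (30, 15, 83), (25, 32, 176), (25, 32, 185), (25, 33, 187), (24, 32, 189), (23, 31, 192), (23, 31, 189), (23, 31, 188)]
```

```bash
cat >> h.py <<'E'
from sim import sim,plan
from scipy.optimize import least_squares as _ls
def lean(d,o,dbg=True):
    h=cv2.cvtColor(d['color'],cv2.COLOR_BGR2HSV).astype(int)
    m=((h[...,1]<19)&(h[...,2]>157)&(h[...,2]<190)).astype(np.uint8)
    m=cv2.morphologyEx(m,cv2.MORPH_OPEN,np.ones((5,5)))
    f=lambda a:(lambda k:proj(d,[k[0]+.178*k[1]])[0])(kin(o,a))
    roi=np.zeros_like(m)
    for a in np.linspace(-.45,.45,19): cv2.circle(roi,tuple(int(round(v)) for v in f(a)),18,1,-1)
    cs=big(m&roi,3); c=cs[0]; (cx,cy),r=cv2.minEnclosingCircle(c); M=cv2.moments(c); g=np.array([M['m10']/M['m00'],M['m01']/M['m00']])
    L=lambda p:_ls(lambda a:f(a[0])-p,[0.]).x[0]
    a1,a2=L(np.array([cx,cy])),L(g)
    res=f(a2)-g
    if dbg: print('lean circ %.3f cent %.3f  px %.1f %.1f r %.1f area %d res %.1f %.1f'%(a1,a2,*g,r,M['m00'],*res))
    return a2
def look(name='top',save=None):
    o=readout.get_obs(); d=cam(name); a=lean(d,o); k=kin(o,a)
    mid=k[0]+.09*k[1]
    print('t %.2f rho %.4f tcp'%(o['t'],k[3]),np.round(o['tcp_pos'],4),'mid',mid.round(4),'to aim',(np.array([.5865,.216,.19])-mid).round(4),'tq',np.round(o['torque'],3),'op %.4f g %.0f'%(o['opening'],o['grasp_force']))
    if save: cv2.imwrite(save,d['color'])
    return a,k[3],o
E
python3 - <<'E'
from h import *
o=readout.get_obs(); d=cam('top'); lean(d,o)
from sim import *
# reach quickly, hold shorter horizon then re-measure
d,rho=plan(-.35,0,16,free=4,rmax=.1,k=1.02)
for n in (8,):
  for k in (.9,1,1.15): print(k,sim(rho[:n+1],-.35,k=k).round(3),sim.w)
E
```

```text
lean circ -0.367 cent -0.361  px 420.2 189.1 r 13.5 area 454 res 0.0 0.9
0.9 [-0.35  -0.277 -0.172 -0.072 -0.012  0.013  0.015  0.014  0.015] 0.0041119280096526085
1 [-0.35  -0.277 -0.176 -0.082 -0.025 -0.002 -0.002 -0.003 -0.004] -0.011036993964981649
1.15 [-0.35  -0.277 -0.178 -0.092 -0.041 -0.023 -0.027 -0.033 -0.038] -0.06739870449399388
```

Request:
{"op": "jog_arm", "data": {"moves": [-5.7,0,0,0,0,0,1,-5.7,0,0,0,0,0,1,-1.1,0,0,0,0,0,1,1.1,0,0,0,0,0,1,2.8,0,0,0,0,0,1,2.2,0,0,0,0,0,1,1.4,0,0,0,0,0,1,1.2,0,0,0,0,0,1]}}

```text
t: 5.3
tcp_pos: [0.4649, -0.2387, 0.1287]
eef_rot: [[0.996, 0.087, 0.005], [0.087, -0.994, -0.065], [-0.0, 0.065, -0.998]]
wrist_force: [-0.1, 0.0, -7.2]
opening: 0.0292
grasp_force: 100.6
```

```bash
python3 - <<'E'
from h import *
a,r,o=look('top','pics/u1.png')
d,rho=plan(a+.01,r,12); print('ax',(-d).tolist())
for k in (.9,1,1.15): print(k,sim(rho,a+.01,k=k).round(3))
E
```

```text
Traceback (most recent call last):
  File "h.py", line 42, in look
    o=readout.get_obs(); d=cam(name); a=lean(d,o); k=kin(o,a)
                                        ~~~~^^^^^
  File "h.py", line 35, in lean
    cs=big(m&roi,3); c=cs[0]; (cx,cy),r=cv2.minEnclosingCircle(c); M=cv2.moments(c); g=np.array([M['m10']/M['m00'],M['m01']/M['m00']])
                       ~~^^^
IndexError: list index out of range
```

I put a move and the measurement that depends on it in the same block. From here on I'll do them in separate turns. The lid mask found nothing, so I'll look at the picture.

```bash
python3 - <<'E'
from h import *
o=readout.get_obs(); print(o['t'])
ims=[]
for n in ['top','side']:
    d=cam(n); cv2.imwrite(f'pics/raw_{n}2.png',d['color']); ims.append(d['color']); k=kin(o,0); print(k[3],proj(d,[k[0],k[0]+.178*k[1]]).round(1).tolist())
im=np.hstack([cv2.resize(ims[0][150:250,340:440],(400,400),interpolation=cv2.INTER_NEAREST),cv2.resize(ims[1][90:190,290:390],(400,400),interpolation=cv2.INTER_NEAREST)]); cv2.imwrite('pics/c2.png',im)
h=cv2.cvtColor(ims[0],cv2.COLOR_BGR2HSV)
for v in (184,192,200): print(v,[(int(a[1]),int(a[2])) for a in h[v,376:426:2]])
E
```

```text
5.35
0.06414738497278623 [[388.1, 201.9], [397.5, 191.8]]
0.06414738497278623 [[336.9, 159.6], [338.4, 118.1]]
184 [(27, 132), (25, 132), (29, 133), (26, 136), (19, 137), (10, 181), (11, 191), (11, 192), (11, 192), (11, 191), (11, 191), (8, 192), (10, 195), (11, 192), (11, 190), (9, 190), (13, 182), (22, 151), (27, 144), (29, 143), (29, 141), (28, 137), (28, 138), (30, 144), (24, 146)]
192 [(11, 134), (8, 131), (12, 109), (10, 106), (11, 184), (12, 194), (10, 195), (10, 195), (10, 195), (9, 194), (9, 194), (10, 195), (10, 197), (10, 196), (12, 196), (11, 193), (9, 194), (10, 184), (23, 145), (28, 139), (29, 141), (30, 145), (26, 148), (25, 142), (28, 139)]
200 [(9, 135), (13, 101), (14, 71), (6, 81), (8, 92), (9, 142), (11, 187), (10, 198), (10, 197), (10, 197), (9, 199), (10, 197), (9, 200), (9, 200), (12, 199), (12, 194), (9, 172), (12, 172), (24, 147), (28, 147), (26, 140), (28, 138), (28, 135), (27, 140), (26, 138)]
```

Printed pixels: the lid is now brighter (V about 195) and spans columns 385–410. Its centre is near 397, where an upright canister should be.

```bash
sed -i 's/(h\[...,2\]>157)&(h\[...,2\]<190)/(h[...,2]>163)\&(h[...,2]<207)/' h.py; cat > step.py <<'E'
from h import *
import sys
def step(n=12,k=1.03,off=.01,bias=0,**kw):
    a,r,o=look('top'); a+=off
    d,rho=plan(a,r,n,k=k,**kw); print('phi %.3f ax'%a,(-d).tolist())
    for kk in (.9,1,1.15): print(kk,sim(rho,a,k=kk).round(3)[::2])
E
python3 -c "
from step import *
step()
"
```

```text
lean circ 0.015 cent 0.018  px 396.2 191.3 r 14.8 area 563 res 0.1 0.7
t 5.45 rho 0.0666 tcp [ 0.4648 -0.2389  0.1287] mid [ 0.6043 -0.2269  0.1907] to aim [-0.0178  0.4429 -0.0007] tq [ 0.054  0.2   -0.031] op 0.0290 g 101
phi 0.028 ax [3.0, 0.1, -0.1, 0.3, 0.0, 0.1, 0.0, 0.1, 0.0, 0.1, -0.0, 0.1]
0.9 [ 0.028 -0.002 -0.001  0.     0.003  0.004  0.005]
1 [ 0.028 -0.     0.     0.002  0.005  0.007  0.009]
1.15 [0.028 0.002 0.003 0.006 0.01  0.015 0.021]
```

Request:
{"op": "jog_arm", "data": {"moves": [3.6,0,0,0,0,0,1,0.2,0,0,0,0,0,1,0,0,0,0,0,0,1,0,0,0,0,0,0,1,0,0,0,0,0,0,1,0,0,0,0,0,0,1]}}

```text
t: 6.1
tcp_pos: [0.4649, -0.2385, 0.129]
eef_rot: [[0.996, 0.087, 0.0], [0.087, -0.996, -0.001], [-0.0, 0.001, -1.0]]
wrist_force: [0.9, -0.3, -6.0]
opening: 0.029
grasp_force: 100.6
```

```bash
sed -i 's/d,rho=plan(a,r,n,k=k/w0=((.3*k-.21)*a+.21*r)\/.08; d,rho=plan(a,r,n,k=k,w0=w0/; s/sim(rho,a,k=kk)/sim(rho,a,w0,k=kk)/' step.py
python3 -c "
from step import *
step(10)
"
```

```text
lean circ -0.021 cent -0.008  px 397.1 191.3 r 14.8 area 566 res 0.1 0.5
t 6.10 rho 0.0006 tcp [ 0.4649 -0.2385  0.129 ] mid [ 0.6044 -0.227   0.191 ] to aim [-0.0179  0.443  -0.001 ] tq [-0.012  0.149  0.083] op 0.0290 g 101
phi 0.002 ax [0.1, -0.0, -0.0, -0.0, -0.0, -0.0, -0.0, -0.0, 0.0, -0.0]
0.9 [ 0.002  0.001 -0.    -0.001 -0.002 -0.002]
1 [ 0.002  0.001  0.    -0.001 -0.001 -0.002]
1.15 [ 0.002  0.001  0.    -0.    -0.001 -0.002]
```

Request:
{"op": "jog_arm", "data": {"moves": [0,0,0,0,0,0,1,0,0,0,0,0,0,1,0,0,0,0,0,0,1,0,0,0,0,0,0,1,0,0,0,0,0,0,1,0,0,0,0,0,0,1,0,0,0,0,0,0,1,0,0,0,0,0,0,1,0,0,0,0,0,0,1,0,0,0,0,0,0,1]}}

```text
t: 7.15
tcp_pos: [0.4649, -0.2387, 0.129]
eef_rot: [[0.996, 0.087, 0.0], [0.087, -0.996, -0.0], [-0.0, 0.0, -1.0]]
wrist_force: [0.6, 0.5, -8.1]
opening: 0.029
grasp_force: 100.6
```

```bash
python3 -c "
from step import *
step(10)
"
```

```text
lean circ 0.002 cent 0.010  px 395.9 191.4 r 14.6 area 564 res 0.1 0.6
t 7.15 rho 0.0001 tcp [ 0.4649 -0.2387  0.129 ] mid [ 0.6043 -0.2256  0.191 ] to aim [-0.0178  0.4416 -0.001 ] tq [-0.031  0.201  0.022] op 0.0290 g 101
phi 0.020 ax [1.3, -0.3, -0.4, -0.1, -0.2, -0.1, -0.1, -0.1, 0.0, -0.2]
0.9 [ 0.02  -0.    -0.     0.002  0.004  0.007]
1 [0.02  0.001 0.001 0.003 0.006 0.01 ]
1.15 [0.02  0.002 0.003 0.006 0.01  0.017]
```

```bash
cat >> step.py <<'E'
def leg(prof,a,r,k=1.05):
    v=np.array(prof)/100; acc=np.diff(np.r_[0,v])/.1
    w0=((.3*k-.21)*a+.21*r)/.08
    d,rho=plan(a,r,len(prof),w0,acc,k,wr=.01); print('ax',(-d).tolist(),'end rho %.3f'%rho[-1],'z drift mm',(np.array(prof)*np.sin(rho[1:])).sum().round(1))
    print((np.array(prof)*np.sin(rho[1:])).round(1).tolist())
    for kk in (.9,1,1.15): print(kk,sim(rho,a,w0,acc,kk).round(3)[::2])
E
python3 -c "
from step import *
leg([3,6,9,12,14,15,15,15,15,15,15,15,14,12,9,6,3,0,0],.022,.0)
"
```

```text
ax [0.7, -0.8, -0.7, -0.3, -0.1, 0.2, 0.2, 0.2, 0.1, 0.1, 0.0, 0.1, 0.3, 0.5, 0.4, 0.5, -0.1, 1.0, -2.2] end rho -0.002 z drift mm 1.2
[-0.0, 0.0, 0.1, 0.2, 0.3, 0.3, 0.2, 0.2, 0.1, 0.1, 0.1, 0.1, -0.0, -0.1, -0.1, -0.1, -0.1, -0.0, -0.0]
0.9 [0.022 0.001 0.004 0.007 0.008 0.01  0.014 0.015 0.015 0.015]
1 [0.022 0.    0.001 0.001 0.002 0.003 0.006 0.008 0.009 0.011]
1.15 [ 0.022 -0.001 -0.005 -0.009 -0.012 -0.016 -0.019 -0.025 -0.03  -0.039]
```

Request:
{"op": "jog_arm", "data": {"moves": [0.7,0,0,0.0005,-0.003,0,1,-0.8,0,0,0.0005,-0.006,0,1,-0.7,0,0,0.0005,-0.009,0,1,-0.3,0,0,0.0005,-0.012,0,1,-0.1,0,0,0.0005,-0.014,0,1,0.2,0,0,0.0005,-0.015,0,1,0.2,0,0,0.0005,-0.015,0,1,0.2,0,0,0.0005,-0.015,0,1,0.1,0,0,0.0005,-0.015,0,1,0.1,0,0,0.0005,-0.015,0,1,0,0,0,0.0005,-0.015,0,1,0.1,0,0,0.0005,-0.015,0,1,0.3,0,0,0.0005,-0.014,0,1,0.5,0,0,0.0005,-0.012,0,1,0.4,0,0,0.0005,-0.009,0,1,0.5,0,0,0.0005,-0.006,0,1,-0.1,0,0,0.0005,-0.003,0,1,-0.4,0,0,0,0,0,1,-0.3,0,0,0,0,0,1]}}

```text
t: 9.1
tcp_pos: [0.4566, -0.046, 0.1275]
eef_rot: [[0.996, 0.087, -0.001], [0.087, -0.996, 0.01], [0.0, -0.01, -1.0]]
wrist_force: [0.3, -0.2, -6.9]
opening: 0.0288
grasp_force: 100.6
```

```bash
python3 -c "
from step import *
a,r,o=look('top','pics/m1.png')
leg([3,6,9,12,14,15,15,15,15,15,15,15,14,12,9,6,3,0,0],a+.012,r)
"
```

```text
lean circ 0.060 cent 0.073  px 315.9 196.5 r 14.6 area 530 res 0.1 0.8
t 9.10 rho -0.0097 tcp [ 0.4566 -0.046   0.1275] mid [ 0.5955 -0.027   0.1893] to aim [-0.009   0.243   0.0007] tq [-0.067  0.197 -0.025] op 0.0288 g 101
ax [4.7, -2.0, -2.0, -0.5, -0.7, -0.0, -0.0, 0.0, -0.0, 0.0, -0.0, 0.1, 0.2, 0.5, 0.4, 0.5, -0.1, 1.0, -2.3] end rho -0.006 z drift mm -1.8
[-0.3, -0.3, -0.2, -0.2, -0.0, -0.0, -0.0, -0.0, -0.0, -0.0, -0.0, -0.0, -0.1, -0.2, -0.2, -0.2, -0.1, -0.0, -0.0]
0.9 [ 0.085 -0.001  0.003  0.005  0.004  0.005  0.004  0.002 -0.003 -0.01 ]
1 [ 0.085  0.001  0.002  0.003  0.003  0.003  0.002  0.001 -0.003 -0.007]
1.15 [ 0.085  0.004  0.003  0.001  0.     0.    -0.001 -0.002 -0.003 -0.005]
```

Request:
{"op": "jog_arm", "data": {"moves": [5.2,0,0,0,0,0,1,-1.2,0,0,0,0,0,1,-1.0,0,0,0,0,0,1,-0.8,0,0,0,0,0,1,-0.6,0,0,0,0,0,1,-0.5,0,0,0,0,0,1,-0.3,0,0,0,0,0,1]}}

```text
t: 9.85
tcp_pos: [0.4566, -0.0455, 0.1275]
eef_rot: [[0.996, 0.087, -0.002], [0.087, -0.996, 0.024], [0.0, -0.024, -1.0]]
wrist_force: [0.3, 0.3, -7.5]
opening: 0.0288
grasp_force: 100.8
```

```bash
python3 -c "
from step import *
step(8,off=.015)
"
```

```text
lean circ -0.024 cent -0.020  px 322.0 196.0 r 14.3 area 556 res 0.1 0.7
t 9.85 rho -0.0238 tcp [ 0.4566 -0.0455  0.1275] mid [ 0.5961 -0.0343  0.1895] to aim [-0.0096  0.2503  0.0005] tq [-0.003  0.126  0.014] op 0.0288 g 101
phi -0.005 ax [-0.9, -0.1, -0.0, -0.1, -0.0, -0.1, 0.0, -0.1]
0.9 [-0.005  0.     0.    -0.001 -0.001]
1 [-0.005  0.    -0.    -0.001 -0.001]
1.15 [-0.005 -0.    -0.001 -0.002 -0.002]
```

Request:
{"op": "jog_arm", "data": {"moves": [-0.9,0,0,0,0,0,1,-0.2,0,0,0,0,0,1,-0.1,0,0,0,0,0,1,-0.1,0,0,0,0,0,1,0,0,0,0,0,0,1,0,0,0,0,0,0,1,0,0,0,0,0,0,1,0,0,0,0,0,0,1]}}

```text
t: 10.7
tcp_pos: [0.4566, -0.0457, 0.1275]
eef_rot: [[0.996, 0.087, -0.0], [0.087, -0.996, 0.002], [0.0, -0.002, -1.0]]
wrist_force: [-1.0, -0.2, -6.9]
opening: 0.0293
grasp_force: 100.8
```

```bash
python3 -c "
from step import *
a,r,o=look('top')
for off in (.01,.015): leg([3,7,12,16,19,20,20,20,19,16,12,7,3,0],a+off,r)
"
```

```text
lean circ -0.010 cent -0.002  px 321.2 196.1 r 14.6 area 558 res 0.1 0.7
t 10.70 rho -0.0017 tcp [ 0.4566 -0.0457  0.1275] mid [ 0.5961 -0.0337  0.1895] to aim [-0.0096  0.2497  0.0005] tq [ 0.001  0.169 -0.038] op 0.0293 g 101
ax [-0.3, -0.9, -0.7, -0.3, 0.0, 0.4, 0.4, 0.3, 0.7, 0.6, 1.3, -0.1, 2.0, -3.0] end rho -0.009 z drift mm 2.5
[0.0, 0.1, 0.4, 0.6, 0.7, 0.6, 0.5, 0.4, 0.1, -0.1, -0.3, -0.2, -0.2, -0.0]
0.9 [0.008 0.003 0.008 0.011 0.013 0.012 0.007 0.003]
1 [ 0.008  0.001  0.002  0.003  0.004  0.003 -0.    -0.004]
1.15 [ 0.008 -0.002 -0.007 -0.013 -0.018 -0.024 -0.033 -0.043]
ax [0.0, -1.0, -0.8, -0.3, -0.0, 0.4, 0.4, 0.2, 0.7, 0.5, 1.2, -0.2, 2.0, -3.0] end rho -0.003 z drift mm 2.5
[-0.0, 0.1, 0.4, 0.6, 0.7, 0.6, 0.4, 0.4, 0.1, -0.1, -0.3, -0.1, -0.2, -0.0]
0.9 [0.013 0.003 0.009 0.012 0.014 0.015 0.015 0.015]
1 [0.013 0.002 0.004 0.004 0.005 0.006 0.008 0.011]
1.15 [ 0.013 -0.001 -0.005 -0.01  -0.015 -0.019 -0.02  -0.022]
```

Request:
{"op": "jog_arm", "data": {"moves": [0.1,0,0,0.0006,-0.003,0,1,-0.9,0,0,0.0006,-0.007,0,1,-0.7,0,0,0.0006,-0.012,0,1,-0.3,0,0,0.0006,-0.016,0,1,0,0,0,0.0006,-0.019,0,1,0.4,0,0,0.0006,-0.02,0,1,0.4,0,0,0.0006,-0.02,0,1,0.3,0,0,0.0006,-0.02,0,1,0.7,0,0,0.0006,-0.019,0,1,0.6,0,0,0.0006,-0.016,0,1,0.9,0,0,0.0006,-0.012,0,1,0.2,0,0,0.0006,-0.007,0,1,0,0,0,0.0006,-0.003,0,1,-0.4,0,0,0,0,0,1]}}

```text
t: 12.15
tcp_pos: [0.4493, 0.1282, 0.1253]
eef_rot: [[0.996, 0.087, -0.002], [0.087, -0.996, 0.024], [0.0, -0.024, -1.0]]
wrist_force: [0.9, -0.3, -7.0]
opening: 0.029
grasp_force: 100.8
```

```bash
python3 -c "
from step import *
step(10,off=.013)
"
```

```text
lean circ -0.015 cent -0.011  px 253.7 200.3 r 13.5 area 515 res 0.1 0.7
t 12.15 rho -0.0239 tcp [0.4493 0.1282 0.1253] mid [0.5888 0.14   0.1873] to aim [-0.0023  0.076   0.0027] tq [-0.075  0.16   0.024] op 0.0290 g 101
phi 0.002 ax [-0.5, -0.2, -0.1, -0.1, -0.1, -0.1, -0.0, -0.1, 0.0, -0.1]
0.9 [ 0.002  0.    -0.001 -0.001 -0.002 -0.002]
1 [ 0.002  0.    -0.001 -0.001 -0.002 -0.003]
1.15 [ 0.002  0.    -0.001 -0.001 -0.003 -0.004]
```

```bash
python3 -c "
from step import *
leg([2,5,8,11,12,12,11,8,5,2,0,0],.002,-.0239,k=1.)
"
```

```text
ax [-1.0, -0.6, -0.6, -0.3, 0.2, 0.2, 0.5, 0.6, 0.6, 0.0, 0.6, -1.5] end rho -0.001 z drift mm 0.6
[-0.0, 0.0, 0.1, 0.2, 0.2, 0.2, 0.0, -0.1, -0.1, -0.0, -0.0, -0.0]
0.9 [0.002 0.001 0.004 0.006 0.006 0.006 0.007]
1 [ 0.002 -0.001 -0.    -0.     0.001  0.002  0.004]
1.15 [ 0.002 -0.003 -0.007 -0.011 -0.013 -0.013 -0.014]
```

Request:
{"op": "jog_arm", "data": {"moves": [-1.0,0,0,0.0004,-0.002,-0.0003,1,-0.6,0,0,0.0004,-0.005,-0.0003,1,-0.6,0,0,0.0004,-0.008,-0.0003,1,-0.3,0,0,0.0004,-0.011,-0.0003,1,0.2,0,0,0.0004,-0.012,-0.0003,1,0.2,0,0,0.0004,-0.012,-0.0003,1,0.5,0,0,0.0004,-0.011,-0.0003,1,0.6,0,0,0.0004,-0.008,-0.0003,1,0.6,0,0,0.0004,-0.005,-0.0003,1,0,0,0,0.0004,-0.002,-0.0003,1,-0.3,0,0,0,0,0,1]}}

```text
t: 13.3
tcp_pos: [0.4466, 0.2043, 0.1277]
eef_rot: [[0.996, 0.087, -0.001], [0.087, -0.996, 0.012], [0.0, -0.012, -1.0]]
wrist_force: [0.9, 0.8, -7.5]
opening: 0.029
grasp_force: 100.8
```

```bash
python3 -c "
from step import *
step(10,off=.013)
"
```

```text
lean circ 0.001 cent 0.000  px 223.1 201.8 r 13.5 area 498 res 0.1 0.8
t 13.30 rho -0.0119 tcp [0.4466 0.2043 0.1277] mid [0.5861 0.2168 0.1898] to aim [ 0.0004 -0.0008  0.0002] tq [-0.008  0.229 -0.029] op 0.0290 g 101
phi 0.013 ax [0.6, -0.3, -0.3, -0.1, -0.1, -0.1, -0.1, -0.1, 0.0, -0.2]
0.9 [ 0.013 -0.001 -0.002 -0.004 -0.004 -0.004]
1 [ 0.013 -0.001 -0.001 -0.003 -0.004 -0.004]
1.15 [ 0.013  0.    -0.    -0.002 -0.002 -0.002]
```

Request:
{"op": "jog_arm", "data": {"moves": [0.6,0,0,0,0,0,1,-0.3,0,0,0,0,0,1,-0.3,0,0,0,0,0,1,-0.2,0,0,0,0,0,1,-0.1,0,0,0,0,0,1,-0.1,0,0,0,0,0,1,-0.1,0,0,0,0,0,1,-0.1,0,0,0,0,0,1]}}

```text
t: 14.15
tcp_pos: [0.4465, 0.2043, 0.1277]
eef_rot: [[0.996, 0.087, -0.0], [0.087, -0.996, 0.001], [-0.0, -0.002, -1.0]]
wrist_force: [0.4, -0.1, -7.2]
opening: 0.0292
grasp_force: 100.8
```

```bash
python3 -c "
from step import *
step(10,off=.012)
"
```

```text
lean circ -0.007 cent -0.010  px 223.9 201.8 r 13.6 area 507 res 0.1 0.8
t 14.15 rho -0.0015 tcp [0.4465 0.2043 0.1277] mid [0.586  0.2157 0.1897] to aim [0.0005 0.0003 0.0003] tq [-0.015  0.148  0.039] op 0.0292 g 101
phi 0.002 ax [0.1, -0.0, -0.0, -0.0, -0.0, -0.0, -0.0, -0.0, 0.0, -0.0]
0.9 [ 0.002 -0.    -0.002 -0.005 -0.007 -0.01 ]
1 [ 0.002 -0.    -0.002 -0.005 -0.008 -0.011]
1.15 [ 0.002 -0.    -0.002 -0.005 -0.009 -0.014]
```

Balanced; I'll hold and re-measure.

Request:
{"op": "jog_arm", "data": {"moves": [0,0,0,0,0,0,1,-0.1,0,0,0,0,0,1,0,0,0,0,0,0,1,0,0,0,0,0,0,1,0,0,0,0,0,0,1,0,0,0,0,0,0,1,0,0,0,0,0,0,1,0,0,0,0,0,0,1,0,0,0,0,0,0,1,0,0,0,0,0,0,1]}}

```text
t: 15.2
tcp_pos: [0.4465, 0.2043, 0.1277]
eef_rot: [[0.996, 0.087, 0.0], [0.087, -0.996, -0.0], [0.0, 0.0, -1.0]]
wrist_force: [0.4, -0.7, -7.2]
opening: 0.0291
grasp_force: 100.8
```

```bash
python3 -c "
from step import *
step(10,off=.012)
"
```

```text
lean circ -0.000 cent -0.003  px 223.4 201.9 r 13.3 area 501 res 0.1 0.8
t 15.20 rho 0.0001 tcp [0.4465 0.2043 0.1277] mid [0.586  0.2163 0.1897] to aim [ 0.0005 -0.0003  0.0003] tq [-0.01   0.197 -0.065] op 0.0291 g 101
phi 0.009 ax [0.6, -0.2, -0.2, -0.0, -0.1, -0.0, -0.0, -0.0, 0.0, -0.1]
0.9 [0.009 0.    0.002 0.003 0.002 0.002]
1 [0.009 0.001 0.002 0.003 0.004 0.004]
1.15 [0.009 0.002 0.003 0.005 0.006 0.009]
```

Request:
{"op": "jog_arm", "data": {"moves": [0.7,0,0,0,0,0,1,-0.2,0,0,0,0,0,1,-0.2,0,0,0,0,0,1,-0.1,0,0,0,0,0,1,-0.1,0,0,0,0,0,1,-0.1,0,0,0,0,0,1,0,0,0,0,0,0,1,0,0,0,0,0,0,1,0,0,0,0,0,0,1,0,0,0,0,0,0,1,0,0,0,0,0,0,1,0,0,0,0,0,0,1]}}

```text
t: 16.45
tcp_pos: [0.4465, 0.2043, 0.1277]
eef_rot: [[0.996, 0.087, 0.0], [0.087, -0.996, -0.0], [0.0, 0.0, -1.0]]
wrist_force: [0.3, 0.5, -7.8]
opening: 0.0292
grasp_force: 100.8
```

```bash
python3 -c "
from step import *
step(10,off=.013)
"
```

```text
lean circ -0.001 cent -0.004  px 223.5 201.8 r 13.3 area 504 res 0.1 0.8
t 16.45 rho 0.0001 tcp [0.4465 0.2043 0.1277] mid [0.586  0.2161 0.1897] to aim [ 0.0005 -0.0001  0.0003] tq [-0.084  0.163  0.044] op 0.0292 g 101
phi 0.009 ax [0.6, -0.1, -0.2, -0.0, -0.1, -0.0, -0.0, -0.0, 0.0, -0.1]
0.9 [ 0.009 -0.001 -0.002 -0.003 -0.005 -0.007]
1 [ 0.009 -0.001 -0.002 -0.003 -0.005 -0.007]
1.15 [ 0.009 -0.    -0.001 -0.002 -0.005 -0.007]
```

Request:
{"op": "jog_arm", "data": {"moves": [0.7,0,0,0,0,0,1,-0.2,0,0,0,0,0,1,-0.2,0,0,0,0,0,1,-0.1,0,0,0,0,0,1,-0.1,0,0,0,0,0,1,-0.1,0,0,0,0,0,1,0,0,0,0,0,0,1,0,0,0,0,0,0,1,0,0,0,0,0,0,1,0,0,0,0,0,0,1,0,0,0,0,0,0,1,0,0,0,0,0,0,1]}}

```text
t: 17.7
tcp_pos: [0.4465, 0.2043, 0.1277]
eef_rot: [[0.996, 0.087, 0.0], [0.087, -0.996, -0.0], [0.0, 0.0, -1.0]]
wrist_force: [-0.1, 0.3, -7.1]
opening: 0.029
grasp_force: 100.8
```

```bash
python3 -c "
from step import *
step(10,off=.013)
"
```

```text
lean circ -0.011 cent -0.015  px 224.3 201.8 r 13.3 area 504 res 0.1 0.7
t 17.70 rho 0.0001 tcp [0.4465 0.2043 0.1277] mid [0.5861 0.2152 0.1897] to aim [0.0004 0.0008 0.0003] tq [-0.001  0.161  0.002] op 0.0290 g 101
phi -0.002 ax [-0.1, 0.0, 0.0, 0.0, 0.0, 0.0, 0.0, 0.0, -0.0, 0.0]
0.9 [-0.002 -0.     0.001  0.002  0.003  0.004]
1 [-0.002 -0.001  0.     0.002  0.003  0.005]
1.15 [-0.002 -0.001  0.     0.001  0.003  0.005]
```

Very close to upright; hold.

Request:
{"op": "jog_arm", "data": {"moves": [0,0,0,0,0,0,1,0,0,0,0,0,0,1,0,0,0,0,0,0,1,0,0,0,0,0,0,1,0,0,0,0,0,0,1,0,0,0,0,0,0,1,0,0,0,0,0,0,1,0,0,0,0,0,0,1,0,0,0,0,0,0,1,0,0,0,0,0,0,1,0,0,0,0,0,0,1,0,0,0,0,0,0,1]}}

```text
t: 18.95
tcp_pos: [0.4465, 0.2044, 0.1277]
eef_rot: [[0.996, 0.087, 0.0], [0.087, -0.996, -0.0], [0.0, 0.0, -1.0]]
wrist_force: [-0.4, 0.5, -7.2]
opening: 0.0287
grasp_force: 100.8
```

```bash
python3 -c "
from step import *
step(10,off=.013)
"
```

```text
lean circ -0.013 cent -0.012  px 224.1 201.7 r 13.4 area 499 res 0.1 0.8
t 18.95 rho 0.0001 tcp [0.4465 0.2044 0.1277] mid [0.5861 0.2154 0.1897] to aim [0.0004 0.0006 0.0003] tq [0.011 0.201 0.015] op 0.0287 g 101
phi 0.001 ax [0.0, -0.0, -0.0, -0.0, -0.0, -0.0, -0.0, -0.0, 0.0, -0.0]
0.9 [0.001 0.001 0.001 0.001 0.001 0.002]
1 [0.001 0.001 0.001 0.001 0.002 0.002]
1.15 [0.001 0.001 0.001 0.002 0.003 0.004]
```

Request:
{"op": "jog_arm", "data": {"moves": [0,0,0,0,0,0,1,0,0,0,0,0,0,1,0,0,0,0,0,0,1,0,0,0,0,0,0,1,0,0,0,0,0,0,1,0,0,0,0,0,0,1,0,0,0,0,0,0,1,0,0,0,0,0,0,1,0,0,0,0,0,0,1,0,0,0,0,0,0,1,0,0,0,0,0,0,1,0,0,0,0,0,0,1]}}

```text
t: 20.2
tcp_pos: [0.4465, 0.2044, 0.1277]
eef_rot: [[0.996, 0.087, 0.0], [0.087, -0.996, -0.0], [0.0, 0.0, -1.0]]
wrist_force: [-0.5, 0.4, -7.6]
opening: 0.0288
grasp_force: 100.8
```

```bash
python3 -c "
from step import *
step(10,off=.013)
"
```

```text
lean circ -0.007 cent -0.010  px 223.9 201.8 r 13.6 area 508 res 0.1 0.8
t 20.20 rho 0.0001 tcp [0.4465 0.2044 0.1277] mid [0.5861 0.2157 0.1897] to aim [0.0004 0.0003 0.0003] tq [-0.026  0.108 -0.015] op 0.0288 g 101
phi 0.003 ax [0.2, -0.1, -0.1, -0.0, -0.0, -0.0, -0.0, -0.0, 0.0, -0.0]
0.9 [0.003 0.    0.002 0.003 0.003 0.004]
1 [0.003 0.    0.002 0.003 0.004 0.005]
1.15 [0.003 0.001 0.003 0.004 0.005 0.008]
```

Request:
{"op": "jog_arm", "data": {"moves": [0.2,0,0,0,0,0,1,-0.1,0,0,0,0,0,1,-0.1,0,0,0,0,0,1,0,0,0,0,0,0,1,0,0,0,0,0,0,1,0,0,0,0,0,0,1,0,0,0,0,0,0,1,0,0,0,0,0,0,1,0,0,0,0,0,0,1,0,0,0,0,0,0,1,0,0,0,0,0,0,1,0,0,0,0,0,0,1]}}

```text
t: 21.45
tcp_pos: [0.4465, 0.2043, 0.1277]
eef_rot: [[0.996, 0.087, 0.0], [0.087, -0.996, -0.0], [0.0, 0.0, -1.0]]
wrist_force: [0.2, 0.0, -7.1]
opening: 0.0288
grasp_force: 100.8
```

```bash
python3 -c "
from step import *
step(10,off=.013)
"
```

```text
lean circ -0.007 cent -0.007  px 223.7 201.8 r 13.3 area 506 res 0.1 0.8
t 21.45 rho 0.0001 tcp [0.4465 0.2043 0.1277] mid [0.5861 0.2159 0.1897] to aim [0.0004 0.0001 0.0003] tq [-0.062  0.096  0.032] op 0.0288 g 101
phi 0.006 ax [0.4, -0.1, -0.1, -0.0, -0.1, -0.0, -0.0, -0.0, 0.0, -0.1]
0.9 [ 0.006  0.    -0.    -0.    -0.001 -0.001]
1 [ 0.006  0.    -0.     0.    -0.    -0.001]
1.15 [0.006 0.001 0.001 0.001 0.001 0.001]
```

Request:
{"op": "jog_arm", "data": {"moves": [0.4,0,0,0,0,0,1,-0.1,0,0,0,0,0,1,-0.1,0,0,0,0,0,1,-0.1,0,0,0,0,0,1,-0.1,0,0,0,0,0,1,0,0,0,0,0,0,1,0,0,0,0,0,0,1,0,0,0,0,0,0,1]}}

```text
t: 22.3
tcp_pos: [0.4465, 0.2044, 0.1277]
eef_rot: [[0.996, 0.087, 0.0], [0.087, -0.996, -0.0], [-0.0, 0.0, -1.0]]
wrist_force: [0.1, -1.1, -7.6]
opening: 0.0289
grasp_force: 100.8
```

```bash
python3 -c "
from h import *
a,r,o=look('top','pics/end.png')
if abs(a+.013)<.015: print(order.finish_job())
"
```

```text
lean circ -0.007 cent -0.007  px 223.7 202.0 r 13.3 area 498 res 0.1 0.6
t 22.30 rho 0.0001 tcp [0.4465 0.2044 0.1277] mid [0.586  0.2159 0.1897] to aim [0.0005 0.0001 0.0003] tq [0.018 0.134 0.035] op 0.0289 g 101
the job is handed in; nothing more can be done
None
```

Job handed in at 22.3 s; no verdict came back, but by my camera measurements the canister was within 0.01 rad of upright and its middle within about 1 mm of my measured aiming point, held there for about 9 s with the carrier still in the gripper.

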